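# Pack the finished print and snap the sample case shut

## Task

The small duck that came out clean is still standing on the bed of the desktop 3D printer, close under the gantry: take that one (not its failed twin with the support column under the bill), without bumping the printer, and stand it gently upright in the empty half of the sample case. Then swing the case's clear lid down and press its front edge until the clasp snaps and the lid stays fully shut. Leave the other prints on the bed and in the case as they are.

Things in the scene. Friction and masses are not known exactly. Their poses are not given: they have to be found in the camera images.
- printer: Desktop 3D printer with a moving bed and a gantry, fixed to the table left of the middle and turned towards the robot. about 500 mm wide (its y, with the motor on its right end), 450 deep, 383 tall. Origin: centre of its underside on the table; x from its front (robot side) to its back, z up. Uprights at y +-210 mm, x 25 to 65 mm.
- bed (a point): Centre of the top of the 220 x 220 mm build sheet, 80 mm above the table, at printer x -30 mm, y 0; axes as the printer's. Three prints stand in a row across it, near printer x -5 mm, y about -79, -16 and +47 mm, in any order.
- beam (a point): Middle of the lower front edge of the gantry beam, which runs low over the row's back edge, right across the printer: printer x 18 mm; beam and the drag chain on it fill 156 to 226 mm above the table. A gripper pointing straight down on a print hits it: lean the tool's back towards the printer's front by 22 to 40 degrees and reach in from the front, under the beam.
- head (a point): Nozzle tip of the parked print head, off the side of the bed at printer y 172 mm, 148 mm above the table. The head is a black box 46 mm wide (y), at printer x -36 to 16 mm, 148 to 231 mm above the table.
- duck: The clean printed duck to pack: black plastic, about 30 g, 53 mm tall, loose. Origin: centre of its flat underside, z up, bill to its -x. Body 44 mm across at 13 mm height, neck 25 mm at 32 mm, round head 31 mm across at 41 mm height: grip the head from the two sides of the bill. Bill 15 mm wide, reaching 24 mm forward at 40 mm height, nothing below it; no brim.
- duck_failed: The failed twin: same black duck, but with a 12 mm thick support column from the bill down to the foot and a ragged flat brim about 50 mm across. Origin: centre of its underside, axes as the clean duck's. Leave it on the bed.
- cube: Black printed calibration cube, 36 mm, with a round boss on some faces. Origin: centre of its underside. Leave it on the bed.
- case: Sample case: grey open base 130 (x) x 210 (y) x 34 mm tall, walls and floor 4 mm, fixed to the table. Origin: centre of its underside; x from the front wall (clasp, robot side) to the hinge, y to its left. A full-height 4 mm divider at y 0 makes two halves, 122 x 99 mm inside: the +y one is empty, the -y one holds a rook and a gear. A flat scraper lies on the table in front.
- nest (a point): Centre of the floor of the empty half of the case (4 mm above the table), axes as the case's.
- lid (a joint): Angle (rad) of the clear lid: 0 shut, grows as it swings up and back, 1.57 upright, stop at 1.95; starts at 1.15 to 1.45. Stiff hinge: it stays where left; about 1.5 N at its edge moves it. At about 0.07 the clasp lands on the base's bead and stops it; 8 to 14 N down on the front edge snaps it past, to below 0.01, where it stays. Let go too early it springs back to 0.05 to 0.07.
- lid_hinge (a point): Middle of the lid's hinge axis, 65 mm behind the case's centre, 34.5 mm above the table; the axis runs along the case's y.
- lid_edge (a point): Middle of the front edge of the lid's flat outer face: 130 mm from the hinge axis along the lid, 34 mm off the lid's rim plane. Lid: clear tray 130 x 210 x 34 mm, 3 mm thick, hollow side to the robot while open; shut, its top is 68.5 mm above the table. A black clasp tongue, 50 mm wide, at the middle of this edge stands 8 mm out from it.
- rook: Black printed chess rook, 49 mm tall, standing in the other half of the case. Origin: centre of its underside. Leave it.
- gear: Black printed gear with hub, 50 mm across, 16 mm tall, lying in the other half of the case. Origin: centre of its underside. Leave it.
Things that resemble listed ones, but are neither listed nor needed, are in the scene too. What is shaped like the duck but blue or turquoise is not meant.

How it is judged:
By the outcome, as a careful person would: the job done as asked, in the order asked, and still so for the second after the job is handed in, with the robot touching nothing.
It also fails if it takes over 69 s, if anything falls off the work surface, if the arm or the gripper's body presses on something with over 40 N, if the wrist force passes 120 N, or if a joint passes its speed limit or range.

## Robot

A 7-joint arm with a two-finger parallel gripper is mounted at the origin on the work surface. World frame = base frame: x ahead of the robot, y to its left, z up, the work surface at z = 0. Lengths are in m, angles in degrees, forces in N, time in s.
With the tool pointing down it reaches from about 0.425 to 0.875 m from the base axis. Payload 4.7 kg.
Tool frame: the origin (TCP) lies at the centre of the arm's flange, where the gripper is bolted on; the fingertips stand 182 mm ahead of it and the grasp point (between the pads) lies 164 mm ahead of it (env.grip_depth is the distance from the TCP to the grasp point, in m); z points along the fingers, y is the line along which they close (so a half turn about z gives the same grasp; the last joint's range is limited). The gripper opens to 87 mm and grips with 3 to 60 N. Pads are 19 mm wide; open, the fingers measure 117 mm over their backs; the gripper's body (75 mm by 190 mm) begins 51 mm behind the grasp point.
Start: joints at [66.354, 18.392, -4.016, 83.108, 1.295, 78.541, -3.26], TCP at [0.269, -0.592, 0.405] pointing down, gripper open.
Joint ranges: [-163.93, 163.93], [-17.29, 119.83], [-79.2, 71.16], [3.27, 140.29], [-89.18, 269.18], [5.43, 117.66], [-154.24, 154.24]. Speed limits (degrees/s): [147.25, 147.25, 180, 180, 180, 180, 180].

## Interface

Orientations are given as [roll, pitch, yaw] about the fixed x, y, z axes, in that order (R = Rz(yaw) Ry(pitch) Rx(roll)).
In Python, from cell import env gives the robot as it stands. The module is installed in compiled form; this text tells all that it offers.
- The arm moves only by the tool send_rows, never from a script. Its arguments are lists of equal length, an entry for each row: "xyz": the shift along the tool's x, y, z in m, a list of three; "rotation": the turn, a rotation vector about the tool's x, y, z in rad, a list of three; "jaw": the opening, from 0 (shut) to 1 (fully open). A call has 1 to 20 rows; each row shifts and turns the commanded pose from where the row before left it, along the tool's axes as they then stand; what a row does not reach is not made up. A row lasts 1/10 s, in which the tool goes at most 50 mm and 8.59 degrees, less where a joint would pass 70% of its speed; a pose out of reach is approached as far as the arm can. A call is refused whole if a number of a shift passes 0.05 or a number of a turn 0.15, either way. A call with a gripper value outside its range is refused whole. The fingers move at their own pace and stop on an object; "newtons" is the grip in N (left out, the last holds). Time passes only in rows, so rows that do not move let the fingers close. It gives the time, the measured TCP pose, the force, the opening and the grip force at its end, in the units of the state.
- env.get_obs(): the state, without advancing time (a new reading comes with each control period).
- env.read_camera(name): name is "scene" or "top" or "wrist"; returns a dict with "image" (384x512x3 uint8, blue, green, red), "fx", "fy", "cx", "cy" (pixels), "distortion" ([k1, k2, p1, p2, k3] as OpenCV has them; the pictures are not rectified), "R" (3x3) and "t" (3): a world point X has camera coordinates R X + t. Camera axes: x right, y down, z forward; pixel columns grow to the right and rows downward; lengths in m; the calibration is good to about 2 mm. A picture is of the moment at which its call begins. There is no depth.
- env.sign_off(): hands the job in; it is judged then, once.
The state is a dict: "time_s": time; "qpos": joint angles; "joint_velocities": joint speeds; "effort": joint torques, N m; "tool_pos": TCP position; "tool_rot": TCP orientation; "force": force on the tool from outside, world axes, zero at the start; "wrist_torque": the same for the moment, N m; "grip_width": finger opening in m; "grasp_force": force on a finger pad.
Only numpy, scipy, OpenCV 4.12 (cv2) and the standard library are available. Lean on these libraries where they do the work, as an engineer would, in place of code of your own. Each camera call takes 0.05 s, during which the arm holds its last target. There are 200 camera calls.

## Working session

There is one attempt and no reset: what is moved stays moved. The work goes in short steps, Python scripts to look and compute and a tool call to move; the robot and the scene stay as the last step left them, time stands still between calls to the robot, and variables do not carry over. Pictures are saved under pics/ and viewed, at most 10 in all, crops included, and the job is handed in when it is done.

Besides the shell and the picture viewer there is one more tool, called after "Request:" by a JSON object that holds its "name" and its "arguments". send_rows: Moves the arm, as the interface text tells. Its arguments: {"type":"object","properties":{"xyz":{"type":"array"},"rotation":{"type":"array"},"jaw":{"type":"array"},"newtons":{"type":"number"}},"required":["xyz","rotation","jaw"]}

```bash
mkdir -p pics; cat > h.py <<'E'
import numpy as np, cv2, pickle
from scipy.spatial.transform import Rotation as Ro
from cell import env
def snap(n,tag):
    c=env.read_camera(n); cv2.imwrite(f'pics/{tag}.png',c['image']); pickle.dump(c,open(f'pics/{tag}.pkl','wb')); return c
def ld(tag): return pickle.load(open(f'pics/{tag}.pkl','rb'))
def K(c): return np.array([[c['fx'],0,c['cx']],[0,c['fy'],c['cy']],[0,0,1.]])
def ray(c,uv):
    R=np.array(c['R']);t=np.array(c['t'])
    p=cv2.undistortPoints(np.array([[uv]],float),K(c),np.array(c['distortion']))[0,0]
    d=R.T@np.array([p[0],p[1],1]); return -R.T@t,d/np.linalg.norm(d)
def atz(c,uv,z):
    o,d=ray(c,uv); return o+d*(z-o[2])/d[2]
def tri(*obs):
    A=0;b=0
    for c,uv in obs:
        o,d=ray(c,uv);P=np.eye(3)-np.outer(d,d);A=A+P;b=b+P@o
    x=np.linalg.solve(A,b)
    return x,[np.linalg.norm((np.eye(3)-np.outer(d,d))@(x-o)) for o,d in [ray(c,u) for c,u in obs]]
def proj(c,X):
    return cv2.projectPoints(np.array(X,float).reshape(-1,3),cv2.Rodrigues(np.array(c['R']))[0],np.array(c['t'],float),K(c),np.array(c['distortion']))[0][:,0]
E
python3 - <<'E'
from h import *
np.set_printoptions(precision=3,suppress=True)
o=env.get_obs(); print(o)
ims=[]
for n in ['scene','top','wrist']:
    c=snap(n,n+'0'); print(n,c['fx'],-np.array(c['R']).T@c['t'],np.array(c['R'])[2])
    cv2.imwrite(f'pics/{n}0b.png',cv2.resize(c['image'],(800,600),interpolation=cv2.INTER_CUBIC))
E
```

```text
{'time_s': 0.0, 'qpos': array([66.354, 18.438, -4.017, 83.174,  1.295, 78.54 , -3.261]), 'joint_velocities': array([-0.008,  0.038,  0.005, -0.021,  0.069,  0.047, -0.013]), 'effort': array([ -0.   , -49.13 ,  -0.404, -31.253,  -0.064,   0.044,   0.   ]), 'tool_pos': array([ 0.269, -0.592,  0.404]), 'tool_rot': array([-179.893,    0.005,   24.456]), 'force': array([ 0.088,  0.681, -0.479]), 'wrist_torque': array([-0.009,  0.047, -0.041]), 'grasp_force': 0.0, 'grip_width': 0.08696128865561918}
scene 412.95751534699735 [ 0.487 -0.751  0.786] [ 0.016  0.76  -0.65 ]
top 380.2549254506509 [0.39  0.028 1.271] [ 0.102  0.015 -0.995]
wrist 304.40256585036644 [ 0.331 -0.562  0.384] [-0.234 -0.106 -0.966]
```

View pics/scene0b.png

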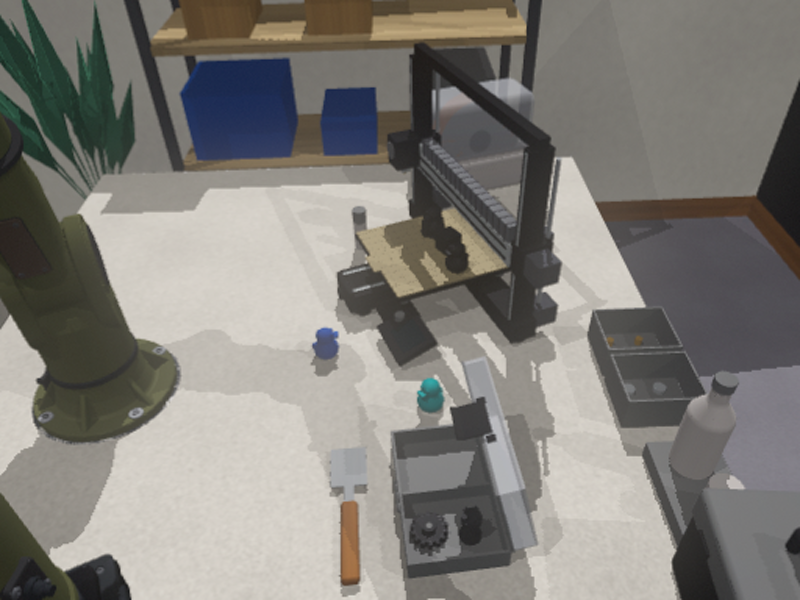

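View pics/top0b.png

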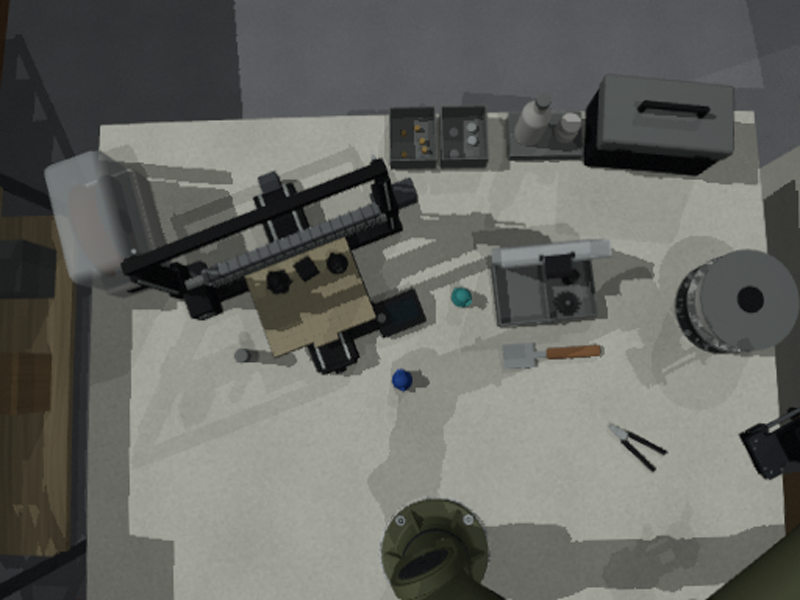

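The scene view shows the printer at the back with the row of prints at (430–458, 220–260), and the case with its raised lid at (395–535, 360–575). In the top view the row is at (278,282), (306,268), (337,263) and the case spans (492–608, 240–326). I'll crop in closer.

```bash
python3 - <<'E'
from h import *
def crop(tag,x0,y0,w,h,s):
    im=ld(tag)['image'][y0:y0+h,x0:x0+w]; im=cv2.resize(im,None,fx=s,fy=s,interpolation=cv2.INTER_CUBIC)
    im=np.clip((im/255.)**0.55*255,0,255).astype('uint8')
    for i in range(0,w,10): cv2.putText(im,str(x0+i),(i*s,8),0,.3,(0,0,255)); cv2.line(im,(i*s,10),(i*s,14),(0,0,255))
    for j in range(10,h,10): cv2.putText(im,str(y0+j),(0,j*s+3),0,.3,(0,0,255)); cv2.line(im,(20,j*s),(24,j*s),(0,0,255))
    return im
a=crop('scene0',225,125,100,75,8); cv2.imwrite('pics/c1.png',a)
b=crop('top0',150,145,100,90,4); d=crop('top0',300,140,100,90,4)
e=crop('scene0',235,220,130,75,4);
f=np.zeros((600,800,3),'uint8'); f[:300,:]=0
top=np.hstack([b[:300],d[:300]]); f[:300]=top[:, :800]; f[300:600,:520]=e[:300]
cv2.imwrite('pics/c2.png',f)
E
```

```text
(no output)
```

View pics/c1.png

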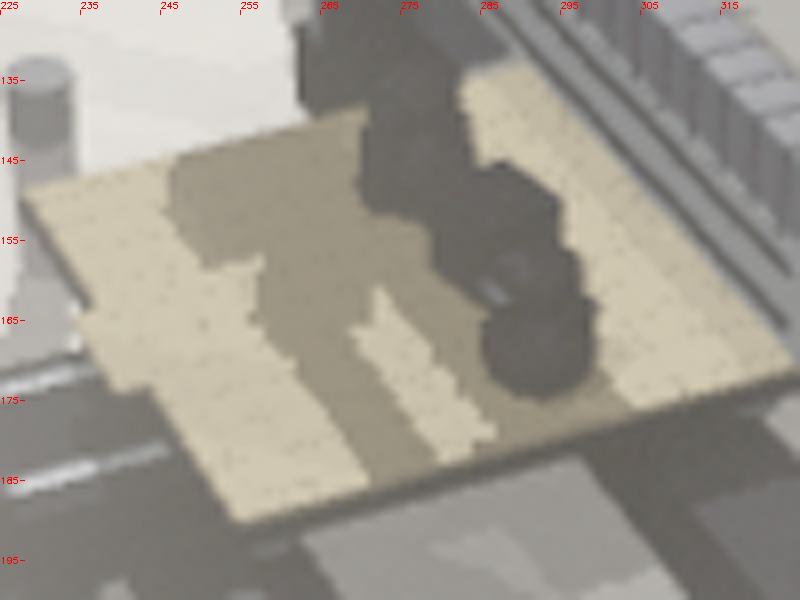

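View pics/c2.png

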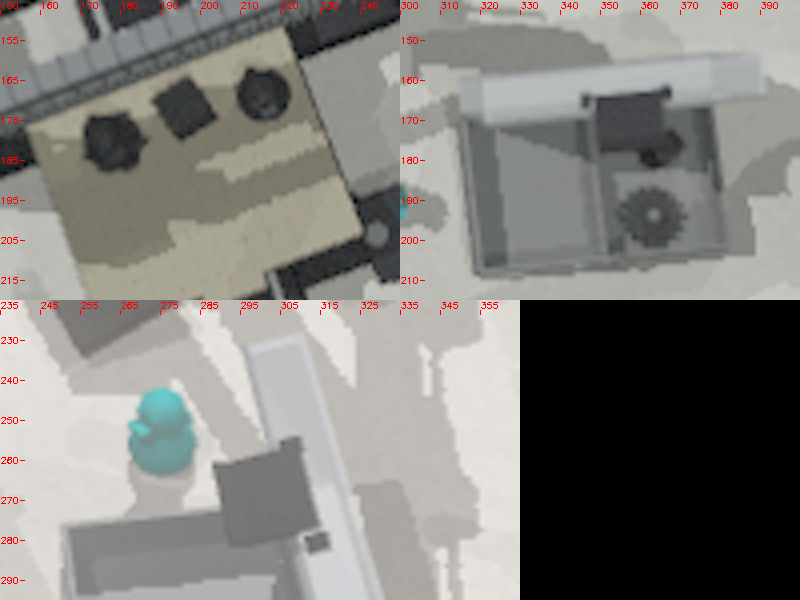

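```bash
python3 - <<'E'
from h import *
np.set_printoptions(precision=4,suppress=True)
s=ld('scene0');t=ld('top0')
for uv in [(227.5,150),(254.5,190),(325,171)]: print('S',atz(s,uv,.08))
for uv in [(220,152),(157,177),(241,204)]: print('T',atz(t,uv,.08))
for n,uv in [('L',(178,180)),('M',(196,171.5)),('R',(216,168))]: print(n,atz(t,uv,.12))
print('right duck base from scene', atz(s,(292,174),.08))
for n,uv,z in [('FL',(319,209),.034),('FR',(383,203),.034),('divf',(351,206),.034)]: print('Tcase',n,atz(t,uv,z))
print('Scase FL',atz(s,(251,276),.034))
print('S800 FR',atz(s,(410*.64,572*.64),.034),'BR',atz(s,(512*.64,563*.64),.034))
# wrist extrinsics in tool frame
c=ld('wrist0');o=env.get_obs();Rt=Ro.from_euler('xyz',o['tool_rot'],degrees=True).as_matrix()
Rc=np.array(c['R']);pc=-Rc.T@c['t']
print('cam in tool',Rt.T@(pc-o['tool_pos']),'\n',Rt.T@Rc.T)
E
```

```text
S [0.4108 0.3068 0.08  ]
S [0.488 0.109 0.08 ]
S [0.6898 0.1808 0.08  ]
T [0.6491 0.1736 0.08  ]
T [0.5724 0.3761 0.08  ]
T [0.4815 0.1082 0.08  ]
L [0.5556 0.2988 0.12  ]
M [0.581  0.2431 0.12  ]
R [0.5906 0.1813 0.12  ]
right duck base from scene [0.5954 0.1731 0.08  ]
Tcase FL [ 0.4643 -0.1425  0.034 ]
Tcase FR [ 0.4801 -0.3528  0.034 ]
Tcase divf [ 0.4722 -0.2473  0.034 ]
Scase FL [ 0.4717 -0.1455  0.034 ]
S800 FR [ 0.4889 -0.3622  0.034 ] BR [ 0.6141 -0.3569  0.034 ]
cam in tool [ 0.0688 -0.0012  0.0203] 
 [[ 0.     -0.9664 -0.257 ]
 [ 1.     -0.0003  0.0012]
 [-0.0012 -0.257   0.9664]]
```

```bash
cat >> h.py <<'E'
from scipy.linalg import fractional_matrix_power as fmp
YP=np.radians(20.7); BED=np.array([.5475,.2503,.08])
def P2W(p): # printer coords -> world
    return Ro.from_euler('z',YP).apply(np.array(p)-[-.03,0,.08])+BED
def RT(lean,yaw): # tool rotation: down, leaning back to front by lean, heading yaw (deg)
    return (Ro.from_euler('z',yaw,degrees=True)*Ro.from_euler('y',-lean,degrees=True)*Ro.from_euler('x',180,degrees=True))
def T(p,R): M=np.eye(4);M[:3,:3]=R.as_matrix();M[:3,3]=p;return M
def cur():
    o=env.get_obs();return T(o['tool_pos'],Ro.from_euler('xyz',o['tool_rot'],degrees=True))
def grasp(p,R): return T(np.array(p)-R.apply([0,0,env.grip_depth]),R)
def plan(T0,T1,n):
    M=np.real(fmp(np.linalg.inv(T0)@T1,1/n)); r=Ro.from_matrix(M[:3,:3]).as_rotvec()
    Z=[T0]
    p=np.round(M[:3,3],4);r=np.round(r,4)
    S=T(p,Ro.from_rotvec(r))
    for i in range(n): Z.append(Z[-1]@S)
    print(n,'rows xyz',p.tolist(),'rot',r.tolist(),'end',Z[-1][:3,3].round(3),'err',(Z[-1]-T1)[:3,3].round(4))
    print('  tcp mid',[z[:3,3].round(2).tolist() for z in Z[::max(1,n//4)]],'tip zmin',min((z@[0,0,.182,1])[2] for z in Z).round(3))
    return Z[-1]
E
python3 - <<'E'
from h import *
T0=cur(); R0=RT(0,20.7)
W1=T([.45,-.2,.43],RT(30,20.7)); A=plan(T0,W1,14)
a=RT(60,20.7); cam=P2W([-.005,-.016,.10])-Ro.from_euler('z',YP).apply([.19,0,-.19])
W2=T(cam-a.apply([.0688,-.0012,.0203]),a); print(W2[:3,3]); plan(A,W2,12)
E
```

```text
14 rows xyz [0.0228, -0.0208, 0.0037] rot [-0.0013, 0.0374, 0.0045] end [ 0.45 -0.2   0.43] err [ 0.0002  0.0002 -0.0004]
  tcp mid [[0.27, -0.59, 0.4], [0.31, -0.51, 0.4], [0.34, -0.42, 0.39], [0.38, -0.34, 0.4], [0.42, -0.25, 0.42]] tip zmin 0.214
[0.35060683 0.15751328 0.24056745]
12 rows xyz [-0.009, -0.0308, 0.0134] rot [-0.0001, 0.0436, 0.0] end [0.35  0.157 0.241] err [-0.0005 -0.0001  0.0002]
  tcp mid [[0.45, -0.2, 0.43], [0.42, -0.11, 0.38], [0.39, -0.03, 0.33], [0.37, 0.06, 0.29], [0.35, 0.16, 0.24]] tip zmin 0.15
```

```bash
python3 - <<'E'
from h import *
A=T([.45,-.2,.43],RT(30,20.7))
a=RT(47,20.7); v=np.radians(32);cam=P2W([-.005,-.03,.10])-.28*Ro.from_euler('z',YP).apply([np.sin(v),0,-np.cos(v)])
W2=T(cam-a.apply([.0688,-.0012,.0203]),a); print(W2[:3,3]); plan(A,W2,10)
E
```

```text
[0.38533529 0.15566992 0.3009809 ]
10 rows xyz [-0.0027, -0.0356, 0.0143] rot [-0.0, 0.0297, 0.0] end [0.386 0.156 0.301] err [ 0.0003  0.0006 -0.0002]
  tcp mid [[0.45, -0.2, 0.43], [0.43, -0.13, 0.4], [0.42, -0.06, 0.38], [0.41, 0.01, 0.35], [0.4, 0.08, 0.32], [0.39, 0.16, 0.3]] tip zmin 0.177
```

Request:
{"name": "send_rows", "arguments": {"xyz": [[0.0228,-0.0208,0.0037],[0.0228,-0.0208,0.0037],[0.0228,-0.0208,0.0037],[0.0228,-0.0208,0.0037],[0.0228,-0.0208,0.0037],[0.0228,-0.0208,0.0037],[0.0228,-0.0208,0.0037],[0.0228,-0.0208,0.0037],[0.0228,-0.0208,0.0037],[0.0228,-0.0208,0.0037],[0.0228,-0.0208,0.0037],[0.0228,-0.0208,0.0037],[0.0228,-0.0208,0.0037],[0.0228,-0.0208,0.0037]], "rotation": [[-0.0013,0.0374,0.0045],[-0.0013,0.0374,0.0045],[-0.0013,0.0374,0.0045],[-0.0013,0.0374,0.0045],[-0.0013,0.0374,0.0045],[-0.0013,0.0374,0.0045],[-0.0013,0.0374,0.0045],[-0.0013,0.0374,0.0045],[-0.0013,0.0374,0.0045],[-0.0013,0.0374,0.0045],[-0.0013,0.0374,0.0045],[-0.0013,0.0374,0.0045],[-0.0013,0.0374,0.0045],[-0.0013,0.0374,0.0045]], "jaw": [1,1,1,1,1,1,1,1,1,1,1,1,1,1]}}

```text
time_s: 1.55
tool_pos: [0.4505, -0.1985, 0.4299]
tool_rot: [179.9, -30.1, 20.8]
force: [0.3, 0.5, 0.1]
grip_width: 0.0873
grasp_force: 0.0
```

```bash
python3 -c "
from h import *
snap('wrist','w1')"
```

Request:
{"name": "send_rows", "arguments": {"xyz": [[-0.0027,-0.0356,0.0143],[-0.0027,-0.0356,0.0143],[-0.0027,-0.0356,0.0143],[-0.0027,-0.0356,0.0143],[-0.0027,-0.0356,0.0143],[-0.0027,-0.0356,0.0143],[-0.0027,-0.0356,0.0143],[-0.0027,-0.0356,0.0143],[-0.0027,-0.0356,0.0143],[-0.0027,-0.0356,0.0143],[0,0,0]], "rotation": [[0,0.0297,0],[0,0.0297,0],[0,0.0297,0],[0,0.0297,0],[0,0.0297,0],[0,0.0297,0],[0,0.0297,0],[0,0.0297,0],[0,0.0297,0],[0,0.0297,0],[0,0,0]], "jaw": [0.8,0.6,0.5,0.5,0.5,0.5,0.5,0.5,0.5,0.5,0.5]}}

```text
time_s: 2.7
tool_pos: [0.4167, 0.1372, 0.2929]
tool_rot: [-179.2, -45.3, 21.3]
force: [-0.3, -1.1, -0.2]
grip_width: 0.0437
grasp_force: 0.0
```

```bash
python3 -c "
from h import *
c=snap('wrist','w2')
b=np.clip((c['image']/255.)**.45*255,0,255).astype('uint8')
cv2.imwrite('pics/w2b.png',cv2.resize(b,(800,600),interpolation=cv2.INTER_CUBIC))"
```

```text
(no output)
```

View pics/w2b.png

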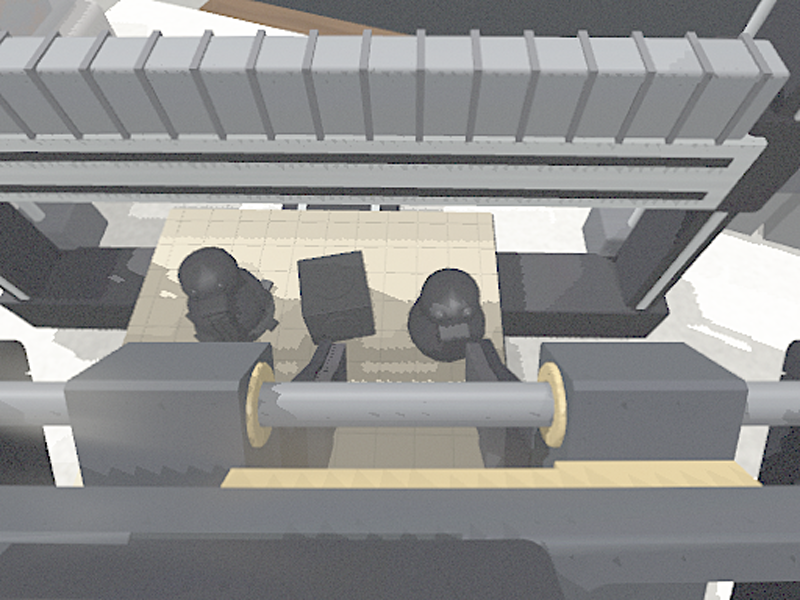

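The wrist view shows the right-hand duck to be clean: head at about (448,295), bill at (455,332), no brim and no column. The left duck has brim scraps at (270,290) and (272,322), so it is the failed one. Next I'll enlarge the clean duck.

```bash
python3 - <<'E'
from h import *
np.set_printoptions(precision=4,suppress=True)
def crop(tag,x0,y0,w,h,s,g=.4):
    im=ld(tag)['image'][y0:y0+h,x0:x0+w]; im=cv2.resize(im,None,fx=s,fy=s,interpolation=cv2.INTER_CUBIC)
    im=np.clip((im/255.)**g*255,0,255).astype('uint8')
    for i in range(0,w,10): cv2.putText(im,str(x0+i),(i*s,8),0,.3,(0,0,255)); cv2.line(im,(i*s,10),(i*s,14),(0,0,255))
    for j in range(10,h,10): cv2.putText(im,str(y0+j),(0,j*s+3),0,.3,(0,0,255)); cv2.line(im,(20,j*s),(24,j*s),(0,0,255))
    return im
a=crop('w2',250,155,70,85,7)[:595]; b=crop('top0',200,150,35,35,8,.35)
w1=np.clip((cv2.resize(ld('w1')['image'],(300,225))/255.)**.5*255,0,255).astype('uint8')
f=np.zeros((595,800,3),'uint8'); f[:,:490]=a; f[:280,500:780]=b; f[300:525,495:795]=w1
cv2.imwrite('pics/c3.png',f)
c=ld('w2');t=ld('top0')
print(tri((c,(286.7,189)),(t,(216,167))))
print(proj(t,P2W([-.005,-.079,.121])),proj(c,P2W([-.005,-.079,.121])))
E
```

```text
(array([0.5932, 0.1842, 0.1238]), [np.float64(0.003400798467914164), np.float64(0.003400798467914172)])
[[214.6696 165.3474]] [[291.5245 186.3551]]
```

View pics/c3.png

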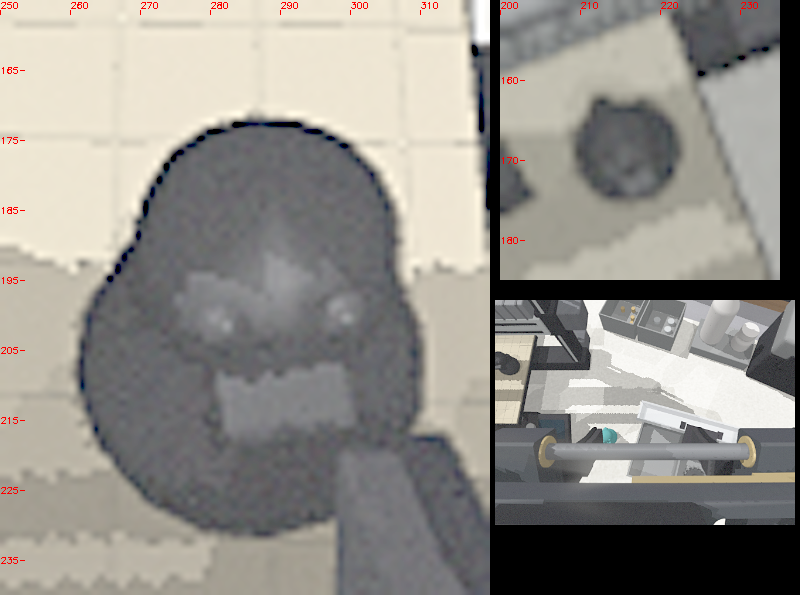

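```bash
python3 - <<'E'
from h import *
np.set_printoptions(precision=4,suppress=True)
c=ld('w2');t=ld('top0')
h=atz(c,(287.5,191),.121);b=atz(c,(290,212),.120);print('head',h,'bill',b,'yaw',np.degrees(np.arctan2(*(h-b)[1::-1])),np.linalg.norm((h-b)[:2]))
e1=atz(c,(281,201),.125);e2=atz(c,(298,199),.125);d=e1-e2;print('eyes',np.linalg.norm(d),'yaw',np.degrees(np.arctan2(d[1],d[0]))-90)
b1=atz(c,(280.5,213),.12);b2=atz(c,(299.5,211),.12);d=b1-b2;print('bill w',np.linalg.norm(d),'yaw',np.degrees(np.arctan2(d[1],d[0]))-90)
g=atz(t,(216,168.7),.093); tl=atz(t,(211.8,162.5),.11);print('body',g,'tail yaw',np.degrees(np.arctan2(*(tl-g)[1::-1])))
print('bodytri',tri((c,(287.5,191)),(t,(216.2,168.3))))
print(env.get_obs()['tool_pos'])
# cube right corner
print('cube near corner', atz(c,(374*.64,333*.64),.08),atz(c,(363*.64,250*.64),.116),atz(c,(372*.64,295*.64),.116))
E
```

```text
head [0.5936 0.1868 0.121 ] bill [0.5774 0.1791 0.12  ] yaw 25.475564217688156 0.017949132810857797
eyes 0.013103215500793864 yaw 29.165861823097714
bill w 0.014633120618518285 yaw 28.247040867796557
body [0.5931 0.1849 0.093 ] tail yaw 32.63659078322041
bodytri (array([0.5881, 0.1825, 0.13  ]), [np.float64(0.003145028295585816), np.float64(0.0031450282955858312)])
[0.4178 0.1349 0.2939]
cube near corner [0.5792 0.2248 0.08  ] [0.6082 0.2417 0.116 ] [0.5837 0.2254 0.116 ]
```

```bash
python3 - <<'E'
from h import *
R=RT(38,25); g=np.array([.592,.185,.1215]); G=grasp(g-R.apply([0,0,.005]),R); Pg=grasp(g-R.apply([0,0,.085]),R)
print(cur()[:3,3],Pg[:3,3],G[:3,3])
plan(cur(),Pg,5); plan(Pg,G,5)
E
```

```text
[0.4178424  0.13485433 0.29389012] [0.45334227 0.12034284 0.31732067] [0.49798057 0.14115802 0.25427981]
5 rows xyz [0.0072, 0.0054, 0.0002] rot [0.0065, -0.026, -0.0101] end [0.453 0.121 0.317] err [ 0.0001  0.0002 -0.    ]
  tcp mid [[0.42, 0.13, 0.29], [0.42, 0.13, 0.3], [0.43, 0.13, 0.3], [0.44, 0.13, 0.31], [0.45, 0.12, 0.31], [0.45, 0.12, 0.32]] tip zmin 0.166
5 rows xyz [0.0, 0.0, 0.016] rot [-0.0, -0.0, -0.0] end [0.498 0.141 0.254] err [-0.  0.  0.]
  tcp mid [[0.45, 0.12, 0.32], [0.46, 0.12, 0.3], [0.47, 0.13, 0.29], [0.48, 0.13, 0.28], [0.49, 0.14, 0.27], [0.5, 0.14, 0.25]] tip zmin 0.111
```

Request:
{"name": "send_rows", "arguments": {"xyz": [[0.0072,0.0054,0.0002],[0.0072,0.0054,0.0002],[0.0072,0.0054,0.0002],[0.0072,0.0054,0.0002],[0.0072,0.0054,0.0002],[0,0,0],[0,0,0]], "rotation": [[0.0065,-0.026,-0.0101],[0.0065,-0.026,-0.0101],[0.0065,-0.026,-0.0101],[0.0065,-0.026,-0.0101],[0.0065,-0.026,-0.0101],[0,0,0],[0,0,0]], "jaw": [0.47,0.47,0.47,0.47,0.47,0.47,0.47]}}

```text
time_s: 3.45
tool_pos: [0.4548, 0.1172, 0.3186]
tool_rot: [-179.9, -38.2, 24.5]
force: [0.7, 0.1, 0.5]
grip_width: 0.041
grasp_force: 0.0
```

```bash
python3 - <<'E'
from h import *
np.set_printoptions(precision=4,suppress=True)
c=snap('wrist','w3'); x0,y0,w,h,s=170,100,160,120,5
im=cv2.resize(c['image'][y0:y0+h,x0:x0+w],None,fx=s,fy=s,interpolation=cv2.INTER_CUBIC)
im=np.clip((im/255.)**.4*255,0,255).astype('uint8')
for i in range(0,w,10): cv2.putText(im,str(x0+i),(i*s,8),0,.3,(0,0,255)); cv2.line(im,(i*s,10),(i*s,14),(0,0,255))
for j in range(10,h,10): cv2.putText(im,str(y0+j),(0,j*s+3),0,.3,(0,0,255)); cv2.line(im,(20,j*s),(24,j*s),(0,0,255))
cv2.imwrite('pics/c4.png',im)
o=env.get_obs();print(o['tool_pos'],o['tool_rot'],o['grip_width'])
print(proj(c,[.592,.185,.121]))
print('grip pt', proj(c,(cur()@[0,0,.164,1])[:3]))
E
```

```text
[0.4544 0.1175 0.3183] [-179.9296  -38.1477   24.5418] 0.041183349710230174
[[254.6852 201.1466]]
grip pt [[260.0814 247.1015]]
```

View pics/c4.png

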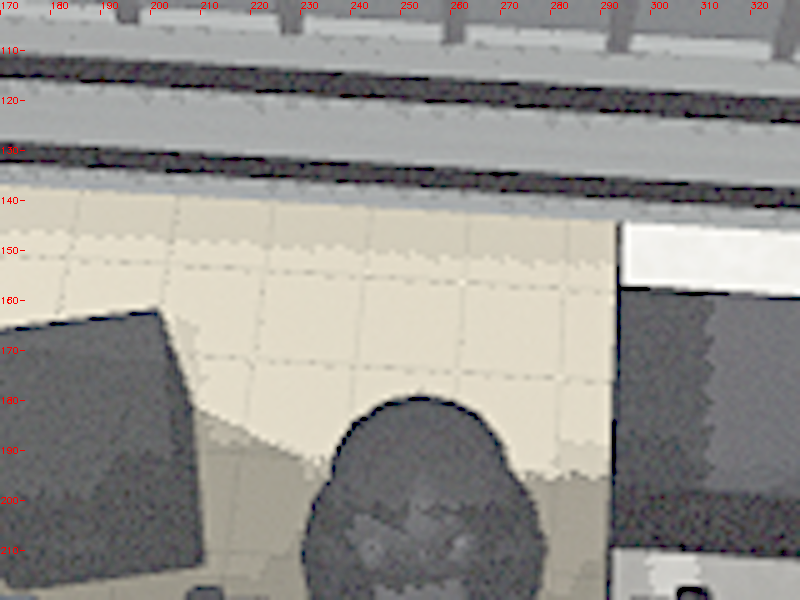

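```bash
python3 - <<'E'
from h import *
np.set_printoptions(precision=4,suppress=True)
a=ld('w2');b=ld('w3');t=ld('top0')
print(tri((a,(287.5,191)),(b,(252.5,197.5))), tri((a,(287.5,191)),(b,(252.5,197.5)),(t,(216.1,168))))
print('eyes',tri((a,(281,201)),(b,(242.5,209.5))),tri((a,(298,199)),(b,(260,208.5))))
h=atz(b,(252.5,197.5),.121);print(h)
e=atz(b,(242.5,209.5),.125)-atz(b,(260,208.5),.125);print('yaw',np.degrees(np.arctan2(e[1],e[0]))-90)
Tc=cur();Ti=np.linalg.inv(Tc);print('head in tool',(Ti@np.r_[h,1])[:3])
for uv,z in [((200,162),.116),((207,182),.116),((210,213),.116),((210,213),.08)]:
  print('cube',atz(b,uv,z),(Ti@np.r_[atz(b,uv,z),1])[:3])
print('tips L,R',[proj(b,(Tc@[0,y,.182,1])[:3])[0] for y in (-.036,-.0205,.0205,.036)])
E
```

```text
(array([0.594 , 0.1874, 0.1207]), [np.float64(0.0005679524866642685), np.float64(0.0005679524866643048)]) (array([0.5894, 0.1839, 0.1299]), [np.float64(0.0020632681248805417), np.float64(0.002671558079482186), np.float64(0.00416674309602499)])
eyes (array([0.5785, 0.188 , 0.1307]), [np.float64(0.0007904769973739844), np.float64(0.0007904769973739495)]) (array([0.5849, 0.1767, 0.1302]), [np.float64(0.0005731709864284278), np.float64(0.000573170986428404)])
[0.5941 0.1879 0.121 ]
yaw 28.025265639214467
head in tool [ 0.001  -0.0057  0.2517]
cube [0.6068 0.2436 0.116 ] [ 0.0252 -0.0511  0.2771]
cube [0.5927 0.2291 0.116 ] [ 0.0104 -0.0438  0.2655]
cube [0.5697 0.214  0.116 ] [-0.0109 -0.0396  0.2487]
cube [0.5784 0.2247 0.08  ] [-0.0235 -0.0456  0.2846]
tips L,R [array([197.4496, 233.3604]), array([224.3535, 233.3709]), array([295.5499, 233.3489]), array([322.4236, 233.3216])]
```

The two wrist views agree: head centre at (0.594, 0.1876, 0.121), bill heading about 28°, and the cube stays about 3 mm clear of the left finger. Going in.

Request:
{"name": "send_rows", "arguments": {"xyz": [[0.001,-0.0057,0],[0,0,0.02],[0,0,0.02],[0,0,0.015],[0,0,0.01],[0,0,0.01],[0,0,0.0075],[0,0,0],[0,0,0]], "rotation": [[0,0,0],[0,0,0],[0,0,0],[0,0,0],[0,0,0],[0,0,0],[0,0,0],[0,0,0],[0,0,0]], "jaw": [0.47,0.47,0.47,0.47,0.47,0.47,0.47,0.47,0.47]}}

```text
time_s: 4.4
tool_pos: [0.4992, 0.1451, 0.2544]
tool_rot: [-180.0, -38.2, 24.6]
force: [0.0, -0.2, 0.5]
grip_width: 0.0413
grasp_force: 0.0
```

```bash
python3 - <<'E'
from h import *
np.set_printoptions(precision=4,suppress=True)
Ti=np.linalg.inv(cur());print('head in tool',(Ti@[.594,.1876,.121,1])[:3],env.get_obs()['force'],env.get_obs()['tool_rot'])
c=snap('wrist','w4'); a=np.clip((c['image'][120:300,130:390]/255.)**.4*255,0,255).astype('uint8')
s=snap('scene','s4')['image'][100:220,190:350]; s=np.clip((s/255.)**.5*255,0,255).astype('uint8')
f=np.zeros((600,780,3),'uint8'); f[:360,:520]=cv2.resize(a,None,fx=2,fy=2); f[360:600,:320]=cv2.resize(s,None,fx=2,fy=2)
cv2.imwrite('pics/c5.png',f)
E
```

```text
head in tool [-0.0008  0.001   0.1691] [ 0.0283 -0.2305  0.5487] [-179.9503  -38.1628   24.6365]
```

View pics/c5.png

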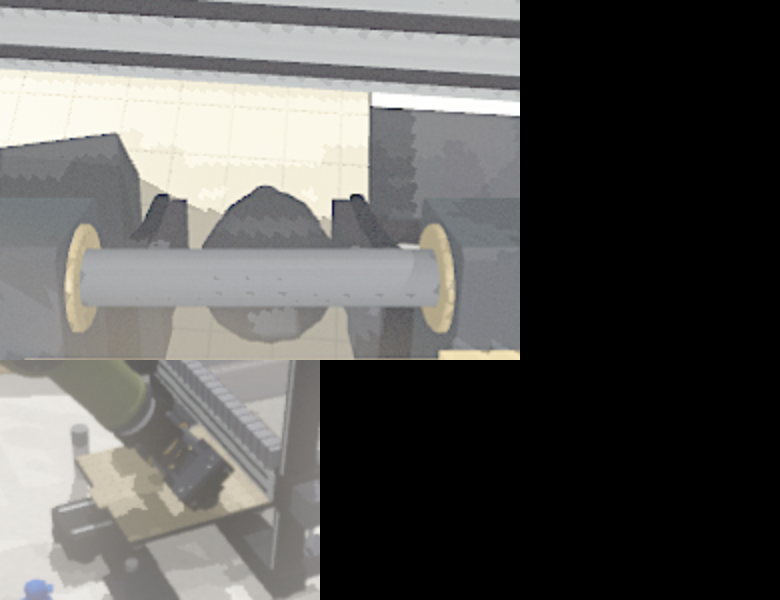

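The duck's head sits between the fingers (inner edges at 187 and 333, duck centred near 265), and they clear both cube and beam. Closing gently.

Request:
{"name": "send_rows", "arguments": {"xyz": [[0,0,0],[0,0,0],[0,0,0],[0,0,0],[0,0,0],[0,0,0]], "rotation": [[0,0,0],[0,0,0],[0,0,0],[0,0,0],[0,0,0],[0,0,0]], "jaw": [0.4,0.35,0.3,0.25,0.2,0.2], "newtons": 8}}

```text
time_s: 5.1
tool_pos: [0.4995, 0.145, 0.2546]
tool_rot: [-180.0, -38.2, 24.6]
force: [-0.8, -0.8, 2.2]
grip_width: 0.0305
grasp_force: 7.2
```

Held at 30.5 mm. Next I'll plan the retract and the carry, and estimate the lid angle from the top and scene views.

```bash
python3 - <<'E'
from h import *
np.set_printoptions(precision=4,suppress=True)
s=ld('scene0');t=ld('top0')
a=tri((s,(296.7,231.7)),(t,(315,169.5)));b=tri((s,(310,228.7)),(t,(315.5,159)));print('lid rim L',a,'outer L',b)
yc=np.radians(4.3);O=np.array([.541,-.246]);Rz=np.array([[np.cos(yc),-np.sin(yc)],[np.sin(yc),np.cos(yc)]])
for X in(a[0],b[0]): print('case coords',Rz.T@(X[:2]-O),X[2])
T0=cur();A=T0.copy();A[:3,3]-=A[:3,2]*.12;print('retract to',A[:3,3])
R=RT(38.16,4); 
W=T([.45,-.03,.36],R); n=np.array([*(O+Rz@[-.008,.0515]),0])
dz=.2546
up=T(n-R.apply([0,0,.169])*[1,1,0]+[0,0,.29],R)
B=plan(A,W,8); C=plan(B,up,8); print(up[:3,3])
E
```

```text
lid rim L (array([ 0.576 , -0.1189,  0.1449]), [np.float64(0.00019042542936796757), np.float64(0.00019042542936808206)]) outer L (array([ 0.6053, -0.1203,  0.1539]), [np.float64(0.001092559264003191), np.float64(0.0010925592640030216)])
case coords [0.0445 0.1241] 0.14494338032511705
case coords [0.0735 0.1206] 0.15389455470153385
retract to [0.432  0.114  0.3489]
8 rows xyz [-0.0013, 0.018, -0.0028] rot [-0.0279, -0.0001, 0.0354] end [ 0.449 -0.03   0.36 ] err [-0.0005  0.0002  0.0001]
  tcp mid [[0.43, 0.11, 0.35], [0.44, 0.08, 0.35], [0.45, 0.04, 0.35], [0.45, 0.01, 0.36], [0.45, -0.03, 0.36]] tip zmin 0.206
8 rows xyz [-0.009, 0.0213, 0.0041] rot [0.0, 0.0, -0.0] end [ 0.425 -0.202  0.29 ] err [ 0.0001  0.0002 -0.0002]
  tcp mid [[0.45, -0.03, 0.36], [0.44, -0.07, 0.34], [0.44, -0.12, 0.32], [0.43, -0.16, 0.31], [0.43, -0.2, 0.29]] tip zmin 0.147
[ 0.425  -0.2025  0.29  ]
```

Request:
{"name": "send_rows", "arguments": {"xyz": [[0,0,-0.005],[0,0,-0.01],[0,0,-0.015],[0,0,-0.02],[0,0,-0.025],[0,0,-0.025],[0,0,-0.02]], "rotation": [[0,0,0],[0,0,0],[0,0,0],[0,0,0],[0,0,0],[0,0,0],[0,0,0]], "jaw": [0.2,0.2,0.2,0.2,0.2,0.2,0.2]}}

```text
time_s: 5.8
tool_pos: [0.4318, 0.1134, 0.349]
tool_rot: [-179.9, -38.1, 24.5]
force: [-15.9, 0.8, 13.1]
grip_width: 0.0298
grasp_force: 7.3
```

```bash
python3 - <<'E'
from h import *
print(env.get_obs()['force'],env.get_obs()['grip_width'])
yc=np.radians(4.3);O=np.array([.541,-.246,0]);Rz=Ro.from_euler('z',yc)
def C(p): return Rz.apply(np.array(p,float))+O
rim=C([[-.065,.105,.034],[.065,.105,.034],[.065,-.105,.034],[-.065,-.105,.034],[-.065,0,.034],[.065,0,.034]])
th=1.39
def L(u,v,y): # u along lid from hinge, v off rim plane (outer)
    return [.065-u*np.cos(th)+v*np.sin(th),y,.0345+u*np.sin(th)+v*np.cos(th)]
lid=C([L(.13,0,.105),L(.13,0,-.105),L(.13,.034,-.105),L(.13,.034,.105)])
f=[]
for tag,x0,y0,w,h,s in [('top0',305,140,100,75,4),('scene0',240,222,110,150,4)]:
    c=ld(tag);im=cv2.resize(c['image'][y0:y0+h,x0:x0+w],None,fx=s,fy=s,interpolation=cv2.INTER_CUBIC)
    im=np.clip((im/255.)**.55*255,0,255).astype('uint8')
    for pts,col in((rim[:4],(0,0,255)),(rim[4:],(0,0,255)),(lid,(0,180,0))):
        q=((proj(c,pts)+.5-[x0,y0])*s).astype(int); cv2.polylines(im,[q.reshape(-1,1,2)],True,col,1)
    for i in range(0,w,10): cv2.putText(im,str(x0+i),(i*s,8),0,.3,(255,0,0)); cv2.line(im,(i*s,10),(i*s,14),(255,0,0))
    for j in range(10,h,10): cv2.putText(im,str(y0+j),(0,j*s+3),0,.3,(255,0,0)); cv2.line(im,(20,j*s),(24,j*s),(255,0,0))
    f.append(im)
o=np.zeros((600,800,3),'uint8');o[:300,:400]=f[0];o[:600,400:]=f[1][:600,:400];cv2.imwrite('pics/c6.png',o)
E
```

```text
[-15.89037247   0.83102227  13.06991138] 0.029837872353944625
```

View pics/c6.png

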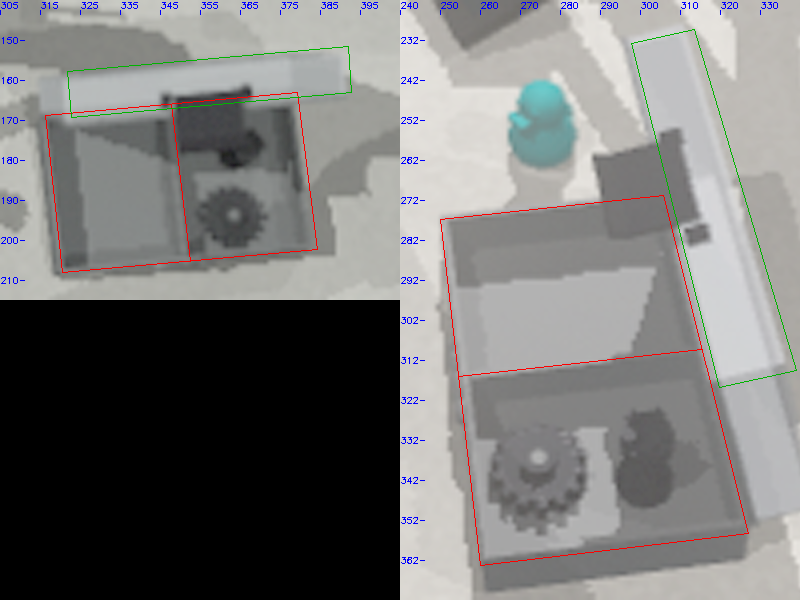

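The overlay shows the estimate fits: base rim on the case at O=(0.541, −0.246), yaw 4.3°, and lid edge at angle about 1.39, both within roughly 3 mm. Now carrying the duck.

Request:
{"name": "send_rows", "arguments": {"xyz": [[-0.0013,0.018,-0.0028],[-0.0013,0.018,-0.0028],[-0.0013,0.018,-0.0028],[-0.0013,0.018,-0.0028],[-0.0013,0.018,-0.0028],[-0.0013,0.018,-0.0028],[-0.0013,0.018,-0.0028],[-0.0013,0.018,-0.0028],[-0.009,0.0213,0.0041],[-0.009,0.0213,0.0041],[-0.009,0.0213,0.0041],[-0.009,0.0213,0.0041],[-0.009,0.0213,0.0041],[-0.009,0.0213,0.0041],[-0.0045,0.0107,0.002],[-0.0045,0.0107,0.002],[-0.0045,0.0107,0.002],[-0.0045,0.0107,0.002],[0,0,0],[0,0,0]], "rotation": [[-0.0279,-0.0001,0.0354],[-0.0279,-0.0001,0.0354],[-0.0279,-0.0001,0.0354],[-0.0279,-0.0001,0.0354],[-0.0279,-0.0001,0.0354],[-0.0279,-0.0001,0.0354],[-0.0279,-0.0001,0.0354],[-0.0279,-0.0001,0.0354],[0,0,0],[0,0,0],[0,0,0],[0,0,0],[0,0,0],[0,0,0],[0,0,0],[0,0,0],[0,0,0],[0,0,0],[0,0,0],[0,0,0]], "jaw": [0.2,0.2,0.2,0.2,0.2,0.2,0.2,0.2,0.2,0.2,0.2,0.2,0.2,0.2,0.2,0.2,0.2,0.2,0.2,0.2]}}

```text
time_s: 7.8
tool_pos: [0.4253, -0.2028, 0.2895]
tool_rot: [-180.0, -38.1, 3.9]
force: [0.3, -0.3, -0.5]
grip_width: 0.03
grasp_force: 7.3
```

```bash
python3 - <<'E'
from h import *
np.set_printoptions(precision=4,suppress=True)
o=env.get_obs();print(o['tool_rot'],o['qpos'],o['force'])
R=RT(38.16,4);up=T([.425,-.2025,.29],R);A=cur()
plan(A,up,3); dn=T([.425,-.2025,.1805],R); plan(up,dn,8)
E
```

```text
[-179.9714  -38.0662    3.9236] [  8.1179  -8.482   20.8455 130.405  -36.1149  29.6454 -29.0919] [ 0.31   -0.3273 -0.5062]
3 rows xyz [0.0, -0.0001, -0.0002] rot [0.0001, 0.0005, -0.0003] end [ 0.425 -0.203  0.29 ] err [-0.0001 -0.     -0.    ]
  tcp mid [[0.43, -0.2, 0.29], [0.43, -0.2, 0.29], [0.43, -0.2, 0.29], [0.42, -0.2, 0.29]] tip zmin 0.146
8 rows xyz [-0.0085, 0.0, 0.0108] rot [0.0, 0.0, -0.0] end [ 0.425 -0.203  0.18 ] err [-0.0001 -0.     -0.0004]
  tcp mid [[0.42, -0.2, 0.29], [0.42, -0.2, 0.26], [0.42, -0.2, 0.24], [0.42, -0.2, 0.21], [0.42, -0.2, 0.18]] tip zmin 0.037
```

Request:
{"name": "send_rows", "arguments": {"xyz": [[-0.0085,0,0.0108],[-0.0085,0,0.0108],[-0.0085,0,0.0108],[-0.0085,0,0.0108],[-0.0085,0,0.0108],[0,0,0]], "rotation": [[0,0,0],[0,0,0],[0,0,0],[0,0,0],[0,0,0],[0,0,0]], "jaw": [0.2,0.2,0.2,0.2,0.2,0.2]}}

```text
time_s: 8.4
tool_pos: [0.4248, -0.2015, 0.2193]
tool_rot: [-179.9, -37.9, 4.0]
force: [-0.9, 0.2, 0.1]
grip_width: 0.0302
grasp_force: 7.3
```

```bash
python3 - <<'E'
from h import *
np.set_printoptions(precision=4,suppress=True)
o=env.get_obs();print(o['tool_rot'],o['qpos'],o['force'])
R=RT(38.16,4);plan(cur(),T([.425,-.2025,.1835],R),4)
E
```

```text
[-179.8677  -37.9169    3.9771] [  4.7924  -0.9933  25.3226 133.986  -55.8187  24.3033  -8.3267] [-0.9438  0.2128  0.0608]
4 rows xyz [-0.0055, 0.0003, 0.0071] rot [-0.0005, 0.0011, -0.0001] end [ 0.425 -0.203  0.183] err [-0.     -0.0001 -0.0001]
  tcp mid [[0.42, -0.2, 0.22], [0.42, -0.2, 0.21], [0.42, -0.2, 0.2], [0.42, -0.2, 0.19], [0.42, -0.2, 0.18]] tip zmin 0.04
```

Request:
{"name": "send_rows", "arguments": {"xyz": [[-0.0038,0.0003,0.0083],[-0.0038,0.0003,0.0083],[-0.0038,0.0003,0.0083],[-0.0038,0.0003,0.0083],[0,0,0],[0,0,0]], "rotation": [[-0.0005,0.0011,0],[-0.0005,0.0011,0],[-0.0005,0.0011,0],[-0.0005,0.0011,0],[0,0,0],[0,0,0]], "jaw": [0.2,0.2,0.2,0.2,0.2,0.2]}}

```text
time_s: 9.0
tool_pos: [0.4343, -0.2031, 0.186]
tool_rot: [179.9, -38.4, 4.0]
force: [-0.3, -0.5, 1.2]
grip_width: 0.03
grasp_force: 7.3
```

```bash
python3 - <<'E'
from h import *
np.set_printoptions(precision=4,suppress=True)
o=env.get_obs();print(o['tool_pos'],o['tool_rot'],o['qpos'],o['force'])
R=RT(38.16,4);plan(cur(),T([o['tool_pos'][0],-.2025,.1785],R),3)
E
```

```text
[ 0.4343 -0.2031  0.186 ] [179.8889 -38.3797   4.0237] [  5.0722   4.7061  25.1903 134.1711 -71.2986  23.2989   6.6212] [-0.2721 -0.4678  1.2228]
3 rows xyz [-0.0015, -0.0002, 0.002] rot [0.0006, -0.0013, 0.0001] end [ 0.434 -0.202  0.179] err [0.0001 0.     0.    ]
  tcp mid [[0.43, -0.2, 0.19], [0.43, -0.2, 0.18], [0.43, -0.2, 0.18], [0.43, -0.2, 0.18]] tip zmin 0.035
```

Request:
{"name": "send_rows", "arguments": {"xyz": [[-0.0012,0,0.0016],[-0.0012,0,0.0016],[-0.0006,0,0.0008],[0,0,0],[0,0,0]], "rotation": [[0.0006,-0.0013,0],[0.0006,-0.0013,0],[0.0006,-0.0013,0],[0,0,0],[0,0,0]], "jaw": [0.2,0.2,0.2,0.2,0.2]}}

```text
time_s: 9.5
tool_pos: [0.4341, -0.2032, 0.1804]
tool_rot: [180.0, -38.1, 4.0]
force: [0.7, -0.0, -0.5]
grip_width: 0.0303
grasp_force: 7.3
```

Request:
{"name": "send_rows", "arguments": {"xyz": [[-0.0006,0,0.0008],[0,0,0],[-0.0006,0,0.0008],[0,0,0]], "rotation": [[0,0,0],[0,0,0],[0,0,0],[0,0,0]], "jaw": [0.2,0.2,0.2,0.2]}}

```text
time_s: 9.9
tool_pos: [0.4344, -0.2032, 0.1787]
tool_rot: [180.0, -38.2, 4.0]
force: [-1.7, 0.5, 3.7]
grip_width: 0.0305
grasp_force: 7.7
```

Contact came at the expected height, with about 3.7 N of force. Releasing slowly and backing out along the tool.

Request:
{"name": "send_rows", "arguments": {"xyz": [[0,0,0],[0,0,0],[0,0,0],[0,0,0],[0,0,0],[0,0,0],[0,0,-0.008],[0,0,-0.015],[0,0,-0.02],[0,0,-0.025],[0.01,0,-0.025],[0.02,0,-0.02],[0.02,0,-0.01],[0,0,0]], "rotation": [[0,0,0],[0,0,0],[0,0,0],[0,0,0],[0,0,0],[0,0,0],[0,0,0],[0,0,0],[0,0,0],[0,0,0],[0,0,0],[0,0,0],[0,0,0],[0,0,0]], "jaw": [0.37,0.4,0.44,0.48,0.52,0.52,0.52,0.52,0.52,0.52,0.52,0.52,0.52,0.52]}}

```text
time_s: 11.3
tool_pos: [0.3991, -0.2064, 0.3096]
tool_rot: [179.7, -38.5, 4.2]
force: [0.9, -0.4, 0.1]
grip_width: 0.0453
grasp_force: 0.0
```

```bash
python3 - <<'E'
from h import *
np.set_printoptions(precision=4,suppress=True)
o=env.get_obs();print(o['tool_pos'],o['tool_rot'],o['qpos'],o['force'])
yc=np.radians(4.3);O=np.array([.541,-.246,0]);Rz=Ro.from_euler('z',yc)
s=snap('scene','s5');t=snap('top','t5');w=snap('wrist','w5')
g=lambda im:np.clip((im/255.)**.5*255,0,255).astype('uint8')
f=np.zeros((600,800,3),'uint8')
f[:320,:400]=cv2.resize(g(s['image'][215:375,200:400]),(400,320),interpolation=cv2.INTER_CUBIC)
f[:320,400:]=cv2.resize(g(t['image'][130:220,300:412]),(400,320),interpolation=cv2.INTER_CUBIC)
f[320:600,:373]=cv2.resize(g(w['image']),(373,280))
f[320:600,400:]=cv2.resize(g(s['image'][110:210,210:353]),(400,280))
cv2.imwrite('pics/c7.png',f)
E
```

```text
[ 0.3991 -0.2064  0.3096] [179.7235 -38.4824   4.1766] [ 11.061  -13.2327  19.7474 131.5087 -32.188   32.5859 -31.2839] [ 0.8948 -0.3875  0.1067]
```

View pics/c7.png

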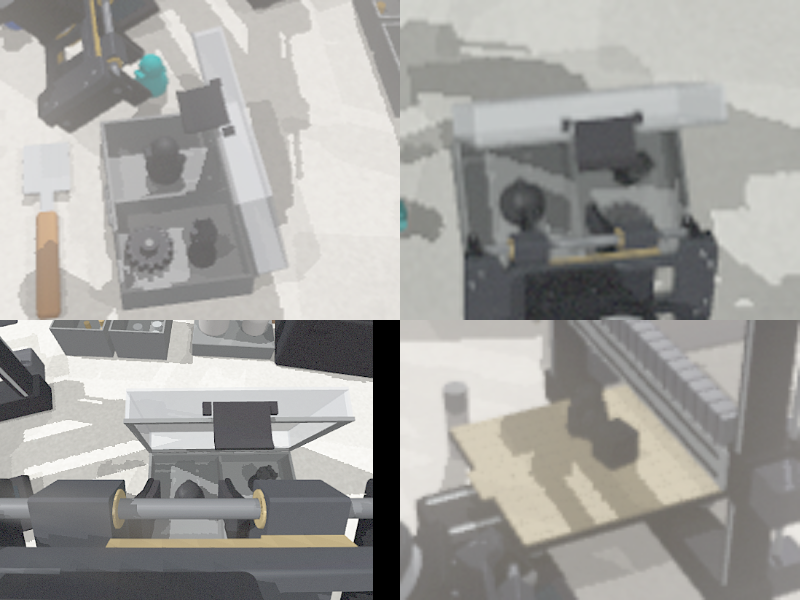

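The duck stands upright in the empty half (scene crop at (165,158), clear of walls and divider). Rook, gear, cube and failed duck are undisturbed, and the lid is still up. Next I'll plan the lid sweep from behind.

```bash
cat >> h.py <<'E'
OC=np.array([.541,-.246,0]);RC=Ro.from_euler('z',4.3,degrees=True)
def CW(p): return RC.apply(np.array(p,float))+OC
def tipT(p): # closed fingertip centre at case coords p, tool down
    R=RT(0,4.3); return T(CW(p)+[0,0,.182],R)
def face(th,u=.118):
    n=np.array([np.sin(th),0,np.cos(th)]);return np.array([.065,0,.0345])+u*np.array([-np.cos(th),0,np.sin(th)])+n*(.034+.0095*np.sin(th))
E
python3 - <<'E'
from h import *
np.set_printoptions(precision=4,suppress=True)
A=plan(cur(),tipT([0,0,.26]),9); B=plan(A,tipT([.115,0,.25]),4); C=plan(B,tipT([.115,0,.135]),5)
print('target',C[:3,3])
ths=np.linspace(1.39,.09,21); P=np.array([face(t) for t in ths]);print(P[[0,5,10,15,20]])
d=np.diff(P,axis=0); print([[round(x,4),0,round(-z,4)] for x,_,z in d])
E
```

```text
9 rows xyz [0.0204, 0.0056, -0.0088] rot [0.0001, -0.0737, -0.0006] end [ 0.54  -0.246  0.442] err [-0.0006  0.0004  0.0002]
  tcp mid [[0.4, -0.21, 0.3], [0.42, -0.22, 0.34], [0.45, -0.22, 0.38], [0.48, -0.23, 0.41], [0.52, -0.24, 0.43]] tip zmin 0.161
4 rows xyz [0.0289, 0.0001, 0.0026] rot [-0.0, -0.0001, 0.0001] end [ 0.656 -0.237  0.432] err [ 0.      0.0001 -0.0001]
  tcp mid [[0.54, -0.25, 0.44], [0.57, -0.24, 0.44], [0.6, -0.24, 0.44], [0.63, -0.24, 0.43], [0.66, -0.24, 0.43]] tip zmin 0.25
5 rows xyz [-0.0, 0.0, 0.023] rot [-0.0, 0.0, 0.0] end [ 0.656 -0.237  0.317] err [ 0.      0.0001 -0.0001]
  tcp mid [[0.66, -0.24, 0.43], [0.66, -0.24, 0.41], [0.66, -0.24, 0.39], [0.66, -0.24, 0.36], [0.66, -0.24, 0.34], [0.66, -0.24, 0.32]] tip zmin 0.135
target [ 0.6557 -0.2373  0.3169]
[[ 0.0864  0.      0.1584]
 [ 0.0448  0.      0.1582]
 [ 0.0051  0.      0.1439]
 [-0.0277  0.      0.1167]
 [-0.0494  0.      0.0798]]
[[np.float64(-0.0082), 0, np.float64(-0.0011)], [np.float64(-0.0083), 0, np.float64(-0.0005)], [np.float64(-0.0084), 0, np.float64(0.0)], [np.float64(-0.0084), 0, np.float64(0.0006)], [np.float64(-0.0083), 0, np.float64(0.0012)], [np.float64(-0.0083), 0, np.float64(0.0017)], [np.float64(-0.0081), 0, np.float64(0.0023)], [np.float64(-0.008), 0, np.float64(0.0029)], [np.float64(-0.0078), 0, np.float64(0.0034)], [np.float64(-0.0076), 0, np.float64(0.004)], [np.float64(-0.0073), 0, np.float64(0.0045)], [np.float64(-0.007), 0, np.float64(0.005)], [np.float64(-0.0066), 0, np.float64(0.0055)], [np.float64(-0.0062), 0, np.float64(0.0059)], [np.float64(-0.0058), 0, np.float64(0.0063)], [np.float64(-0.0053), 0, np.float64(0.0067)], [np.float64(-0.0049), 0, np.float64(0.0071)], [np.float64(-0.0044), 0, np.float64(0.0074)], [np.float64(-0.0038), 0, np.float64(0.0077)], [np.float64(-0.0033), 0, np.float64(0.0079)]]
```

Request:
{"name": "send_rows", "arguments": {"xyz": [[0.0204,0.0056,-0.0088],[0.0204,0.0056,-0.0088],[0.0204,0.0056,-0.0088],[0.0204,0.0056,-0.0088],[0.0204,0.0056,-0.0088],[0.0204,0.0056,-0.0088],[0.0204,0.0056,-0.0088],[0.0204,0.0056,-0.0088],[0.0204,0.0056,-0.0088],[0.0289,0,0.0026],[0.0289,0,0.0026],[0.0289,0,0.0026],[0.0289,0,0.0026],[0,0,0],[0,0,0]], "rotation": [[0,-0.0737,-0.0006],[0,-0.0737,-0.0006],[0,-0.0737,-0.0006],[0,-0.0737,-0.0006],[0,-0.0737,-0.0006],[0,-0.0737,-0.0006],[0,-0.0737,-0.0006],[0,-0.0737,-0.0006],[0,-0.0737,-0.0006],[0,0,0],[0,0,0],[0,0,0],[0,0,0],[0,0,0],[0,0,0]], "jaw": [0.52,0.4,0.3,0.2,0.1,0,0,0,0,0,0,0,0,0,0]}}

```text
time_s: 12.95
tool_pos: [0.6561, -0.2368, 0.4306]
tool_rot: [180.0, 0.2, 4.3]
force: [-0.1, 0.7, 0.4]
grip_width: 0.0004
grasp_force: 0.0
```

```bash
python3 - <<'E'
from h import *
np.set_printoptions(precision=4,suppress=True)
o=env.get_obs();print(o['tool_rot'],o['qpos'],o['grip_width'])
plan(cur(),tipT([.115,0,.145]),5)
E
```

```text
[179.9798   0.1644   4.338 ] [ 11.1564  23.7481   9.222   73.3961  -3.6402  83.2851 -65.6173] 0.00041837881108048496
5 rows xyz [-0.0001, 0.0001, 0.0207] rot [0.0001, 0.0006, 0.0001] end [ 0.656 -0.237  0.327] err [-0.0002 -0.      0.0001]
  tcp mid [[0.66, -0.24, 0.43], [0.66, -0.24, 0.41], [0.66, -0.24, 0.39], [0.66, -0.24, 0.37], [0.66, -0.24, 0.35], [0.66, -0.24, 0.33]] tip zmin 0.145
```

Request:
{"name": "send_rows", "arguments": {"xyz": [[0,0,0.0207],[0,0,0.0207],[0,0,0.0207],[0,0,0.0207],[0,0,0.017],[-0.006,0,0],[-0.006,0,0],[-0.006,0,0],[-0.006,0,0],[-0.006,0,0],[0,0,0]], "rotation": [[0,0,0],[0,0,0],[0,0,0],[0,0,0],[0,0,0],[0,0,0],[0,0,0],[0,0,0],[0,0,0],[0,0,0],[0,0,0]], "jaw": [0,0,0,0,0,0,0,0,0,0,0]}}

```text
time_s: 14.05
tool_pos: [0.6256, -0.2399, 0.3347]
tool_rot: [179.9, -0.2, 4.3]
force: [-0.5, 0.5, 0.2]
grip_width: 0.0005
grasp_force: 0.0
```

Request:
{"name": "send_rows", "arguments": {"xyz": [[-0.0082,0,-0.0016],[-0.0083,0,-0.001],[-0.0084,0,-0.0005],[-0.0084,0,0],[-0.0083,0,0.0006],[-0.0083,0,0.0013],[-0.0081,0,0.0019],[-0.008,0,0.0025],[0,0,0]], "rotation": [[0,0,0],[0,0,0],[0,0,0],[0,0,0],[0,0,0],[0,0,0],[0,0,0],[0,0,0],[0,0,0]], "jaw": [0,0,0,0,0,0,0,0,0]}}

```text
time_s: 14.95
tool_pos: [0.5591, -0.2449, 0.33]
tool_rot: [179.9, -0.0, 4.2]
force: [0.4, 0.1, -0.2]
grip_width: 0.0006
grasp_force: 0.0
```

```bash
cat > lid.py <<'E'
from h import *
from scipy.optimize import brentq
tip=RC.inv().apply((cur()@[0,0,.182,1])[:3]-OC);print('tip case',tip.round(4),env.get_obs()['force'].round(1))
# angle & u for a tip touching the lid
def g(th):
    n=np.array([np.sin(th),np.cos(th)]);return (tip[[0,2]]-[.065,.0345])@n-.034-.0095*np.sin(th)
th=brentq(g,-.05,1.6);u=(tip[[0,2]]-[.065,.0345])@[-np.cos(th),np.sin(th)];print('th',th,'u',u)
def nextrows(th1,n,u1=.118):
    ths=np.linspace(th,th1,n+1);us=np.linspace(u,u1,n+1);P=np.array([face(a,b) for a,b in zip(ths,us)]);P=P-P[0]+tip
    print([[float(round(x,4)),0,float(round(-z,4))] for x,_,z in np.diff(P,axis=0)])
E
python3 -c "
from lid import *
nextrows(.5,9)
nextrows(.1,15)"
```

```text
tip case [ 0.0182 -0.0005  0.148 ] [ 0.4  0.1 -0.2]
th 0.8385302901780562 u 0.11565644757898579
[[-0.0046, 0, 0.0018], [-0.0045, 0, 0.002], [-0.0045, 0, 0.0022], [-0.0044, 0, 0.0024], [-0.0043, 0, 0.0026], [-0.0042, 0, 0.0028], [-0.0041, 0, 0.0029], [-0.004, 0, 0.0031], [-0.0038, 0, 0.0033]]
[[-0.0059, 0, 0.0026], [-0.0057, 0, 0.0029], [-0.0056, 0, 0.0032], [-0.0054, 0, 0.0035], [-0.0052, 0, 0.0038], [-0.0051, 0, 0.004], [-0.0048, 0, 0.0043], [-0.0046, 0, 0.0046], [-0.0044, 0, 0.0048], [-0.0041, 0, 0.0051], [-0.0038, 0, 0.0053], [-0.0036, 0, 0.0055], [-0.0033, 0, 0.0057], [-0.003, 0, 0.0058], [-0.0027, 0, 0.006]]
```

```bash
python3 - <<'E'
from h import *
s=snap('scene','s6');old=ld('s5')
def L(th,u,v,y): return CW([.065-u*np.cos(th)+v*np.sin(th),y,.0345+u*np.sin(th)+v*np.cos(th)])
for y in(.08,-.08):
  for th in (1.39,1.1,.84):
    # front wall midline from rim to outer
    q=[proj(s,L(th,.13,v,y))[0] for v in (.008,.017,.026)]
    print(y,th,[(int(a),int(b),int(s['image'][int(b+.5),int(a+.5)].mean()),int(old['image'][int(b+.5),int(a+.5)].mean())) for a,b in q])
d=np.abs(s['image'].astype(int)-old['image']).sum(2)>40
ys,xs=np.where(d[215:375,235:400]);print(len(ys), xs.min()+235,xs.max()+235,ys.min()+215,ys.max()+215)
print('right end rows diff', [(r,np.where(d[r,235:400])[0][[0,-1]]+235 if d[r,235:400].any() else 0) for r in range(300,370,8)])
E
```

```text
0.08 1.39 [(303, 240, 42, 160), (307, 239, 42, 161), (311, 238, 41, 172)]
0.08 1.1 [(285, 245, 54, 149), (289, 243, 52, 152), (293, 241, 52, 206)]
0.08 0.84 [(272, 252, 145, 85), (275, 249, 126, 78), (278, 247, 79, 90)]
-0.08 1.39 [(320, 305, 163, 187), (325, 304, 164, 188), (330, 302, 122, 160)]
-0.08 1.1 [(300, 310, 142, 66), (304, 308, 141, 66), (309, 306, 142, 68)]
-0.08 0.84 [(283, 317, 136, 66), (287, 315, 136, 66), (291, 313, 136, 64)]
13295 235 399 215 374
right end rows diff [(300, array([277, 365])), (308, array([278, 357])), (316, array([280, 358])), (324, array([283, 366])), (332, array([257, 364])), (340, array([267, 359])), (348, array([259, 355])), (356, array([235, 340])), (364, array([235, 339]))]
```

The image samples along the lid's front edge match an angle near 0.84, so the lid is following. Continuing down to the bead.

Request:
{"name": "send_rows", "arguments": {"xyz": [[-0.0059,0,0.0026],[-0.0057,0,0.0029],[-0.0056,0,0.0032],[-0.0054,0,0.0035],[-0.0052,0,0.0038],[-0.0051,0,0.004],[-0.0048,0,0.0043],[-0.0046,0,0.0046],[-0.0044,0,0.0048],[-0.0041,0,0.0051],[-0.0038,0,0.0053],[-0.0036,0,0.0055],[-0.0033,0,0.0057],[-0.003,0,0.0058],[-0.0027,0,0.006],[0,0,0]], "rotation": [[0,0,0],[0,0,0],[0,0,0],[0,0,0],[0,0,0],[0,0,0],[0,0,0],[0,0,0],[0,0,0],[0,0,0],[0,0,0],[0,0,0],[0,0,0],[0,0,0],[0,0,0],[0,0,0]], "jaw": [0,0,0,0,0,0,0,0,0,0,0,0,0,0,0,0]}}

```text
time_s: 16.6
tool_pos: [0.4929, -0.2495, 0.2621]
tool_rot: [179.9, 0.0, 4.3]
force: [-0.6, 0.4, 0.4]
grip_width: 0.0007
grasp_force: 0.0
```

```bash
python3 -c "
from lid import *"
```

```text
tip case [-0.0482 -0.0001  0.0801] [-0.6  0.4  0.4]
th 0.092873868797206 u 0.11696934321617727
```

Request:
{"name": "send_rows", "arguments": {"xyz": [[-0.005,0,0.001],[-0.002,0,0.0015],[0,0,0.0015],[0,0,0.001],[0,0,0.001],[0,0,0]], "rotation": [[0,0,0],[0,0,0],[0,0,0],[0,0,0],[0,0,0],[0,0,0]], "jaw": [0,0,0,0,0,0]}}

```text
time_s: 17.2
tool_pos: [0.4861, -0.2505, 0.2587]
tool_rot: [179.9, -0.0, 4.3]
force: [-5.5, 1.5, 11.1]
grip_width: 0.0002
grasp_force: 5.5
```

Request:
{"name": "send_rows", "arguments": {"xyz": [[0,0,0.001],[0,0,0.001],[0,0,0.001],[0,0,0]], "rotation": [[0,0,0],[0,0,0],[0,0,0],[0,0,0]], "jaw": [0,0,0,0]}}

```text
time_s: 17.6
tool_pos: [0.4858, -0.2507, 0.2552]
tool_rot: [179.9, -0.0, 4.2]
force: [-4.2, -0.3, 8.3]
grip_width: 0.0007
grasp_force: 4.1
```

Request:
{"name": "send_rows", "arguments": {"xyz": [[0,0,0.001],[0,0,0.001],[0,0,0.001],[0,0,0.001],[0,0,0]], "rotation": [[0,0,0],[0,0,0],[0,0,0],[0,0,0],[0,0,0]], "jaw": [0,0,0,0,0]}}

```text
time_s: 18.1
tool_pos: [0.487, -0.2501, 0.2511]
tool_rot: [179.9, -0.1, 4.3]
force: [-2.7, 0.6, 8.1]
grip_width: 0.0004
grasp_force: 3.5
```

Request:
{"name": "send_rows", "arguments": {"xyz": [[0,0,0.001],[0,0,0.001],[0,0,0.001],[0,0,0]], "rotation": [[0,0,0],[0,0,0],[0,0,0],[0,0,0]], "jaw": [0,0,0,0]}}

```text
time_s: 18.5
tool_pos: [0.487, -0.2503, 0.2508]
tool_rot: [179.9, -0.2, 4.3]
force: [-9.6, 4.0, 23.4]
grip_width: 0.0002
grasp_force: 12.0
```

It stopped hard at a tip height of 68.8 mm, which is the shut height. I'll lift off, then check for spring-back with a light probe.

Request:
{"name": "send_rows", "arguments": {"xyz": [[0,0,-0.005],[0,0,-0.01],[0,0,-0.01],[0,0,0],[0,0,0],[0,0,0]], "rotation": [[0,0,0],[0,0,0],[0,0,0],[0,0,0],[0,0,0],[0,0,0]], "jaw": [0,0,0,0,0,0]}}

```text
time_s: 19.1
tool_pos: [0.4865, -0.25, 0.2717]
tool_rot: [179.9, -0.1, 4.3]
force: [-0.8, -0.8, -0.1]
grip_width: 0.0007
grasp_force: 0.0
```

```bash
python3 -c "
from lid import *"
```

```text
tip case [-0.0544 -0.0001  0.0897] [-0.8 -0.8 -0.1]
th 0.15976812848882602 u 0.12665117528993905
```

Now lowering to a tip height of about 71 mm. A sprung lid would sit at 74–77 mm.

Request:
{"name": "send_rows", "arguments": {"xyz": [[0,0,0.008],[0,0,0.006],[0,0,0.003],[0,0,0.0015],[0,0,0],[0,0,0]], "rotation": [[0,0,0],[0,0,0],[0,0,0],[0,0,0],[0,0,0],[0,0,0]], "jaw": [0,0,0,0,0,0]}}

```text
time_s: 19.7
tool_pos: [0.4868, -0.2502, 0.2538]
tool_rot: [179.9, -0.1, 4.3]
force: [-1.6, 0.1, -0.8]
grip_width: 0.0002
grasp_force: 0.0
```

There is no contact at 71.8 mm, so the lid is latched. Retreating clear, then handing in.

Request:
{"name": "send_rows", "arguments": {"xyz": [[0,0,-0.01],[0,0,-0.02],[0,0,-0.03],[0,0,-0.03],[0,0,-0.03],[0,0,-0.02],[0,0,0],[0,0,0],[0,0,0]], "rotation": [[0,0,0],[0,0,0],[0,0,0],[0,0,0],[0,0,0],[0,0,0],[0,0,0],[0,0,0],[0,0,0]], "jaw": [0,0,0,0,0,0,0,0,0]}}

```text
time_s: 20.6
tool_pos: [0.486, -0.2497, 0.3926]
tool_rot: [179.9, -0.0, 4.3]
force: [0.6, 0.7, -0.1]
grip_width: 0.0006
grasp_force: 0.0
```

```bash
python3 -c "
from h import *
print(env.get_obs()['tool_pos'],env.get_obs()['force']); print(env.sign_off())"
```

```text
[ 0.48604414 -0.24967884  0.39262141] [ 0.61259811  0.69026633 -0.09554855]
the job is handed in; nothing more can be done
None
```

I stood the clean duck upright in the empty half of the case, pressed the lid until it latched shut (a light probe afterwards found no spring-back), and handed the job in at about 20.6 s; the hand-in returned no verdict.

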